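# Find the hidden catch of the jewellery box

## Robot

A 6-joint arm with a two-finger parallel gripper is mounted at the origin on a cart in front of the work surface, level with it; the furniture and walls round the work are solid. World frame = base frame: x ahead of the robot, y to its left, z up, the work surface at z = 0. Lengths are in mm, angles in rad, forces in N, time in s.
With the tool pointing down it reaches from about 275 to 750 mm from the base axis. Payload 10.2 kg.
Tool frame: the origin (TCP) lies at the centre of the arm's flange, where the gripper is bolted on; the fingertips stand 173 mm ahead of it and the grasp point (between the pads) lies 155 mm ahead of it; z points along the fingers, y is the line along which they close (so a half turn about z gives the same grasp; the last joint's range is limited). The gripper opens to 85 mm and grips with 20 to 120 N. Pads are 22 mm wide; open, the fingers measure 114 mm over their backs; the gripper's body (76 mm by 85 mm) begins 54 mm behind the grasp point. The pads swing forward as they close: fully open they stand 13 mm farther back than shut.
Start: joints at [-1.528, 0.313, 1.498, -0, 1.331, -0.223], TCP at [137.894, -506.574, 404.694] pointing down, gripper open.
Joint ranges: [-2.94, 2.94], [-0.97, 2.17], [0.19, 2.56], [-1.23, 4.37], [0.02, 3.11], [-2.88, 2.88]. Speed limits (rad/s): [2.39, 2.39, 3.01, 3.14, 3.14, 3.14].

## Interface

Orientations are given as a unit quaternion [w, x, y, z].
In Python, from rig import ctrl, cams gives the robot as it stands (ctrl), with the cameras (cams).
- The arm moves only by the shell command python3 steer.py 'ROWS' [OPENING] [FORCE]. ROWS is a JSON object with one list for each field, all of the same length, 1 to 8, a row being the entries at one place: x, y, z (the shift in shares of 400 mm (1.0 is 400 mm)), ax, ay, az (a rotation vector in a scale on which 1.0 is pi/2 rad); each row is the pose to reach, as a shift and turn from the pose commanded when the command began, along the tool's axes at that moment; what a row does not reach only later rows make up. A row lasts 1/10 s, in which the tool goes at most 50 mm and 0.15 rad, less where a joint would pass 70% of its speed; a pose out of reach is approached as far as the arm can. OPENING is the opening from 0.0 (shut) to 1.0 (fully open), set as the command begins (- or left out keeps the last). The fingers move at their own pace and stop on an object; FORCE is the grip in N (left out, the last holds). Time passes only in rows, so rows that do not move let the fingers close. It prints the time, the measured TCP pose, the force, the opening and the grip force at its end. Shift and turn numbers lie between -1 and 1, and a call with a number outside is refused. Input that does not fit is refused with a message, and nothing moves.
- ctrl.sense(): the state, without advancing time (a new reading comes with each control period).
- cams.capture(name): name is "scene" or "top"; returns the picture (480x640x3 uint8, red, green, blue); there is no depth.
- cams.calibration(name): a dict with "fx", "fy", "cx", "cy" (pixels), "position" and "attitude" of the camera in the world. Camera axes: x right, y down, z forward; pixel columns grow to the right and rows downward; lengths in mm; the calibration is good to about 2 mm. A picture is of the moment at which its call begins. calibration takes no time and is no camera call.
- ctrl.finish_job(): hands the job in; it is judged then, once.
The state is a dict: "time_s": time; "joints": joint angles; "dq": joint speeds; "tau": joint torques, N m; "eef_pos": TCP position; "ee_rot": TCP orientation; "force": force on the tool from outside, world axes, zero at the start; "wrist_torque": the same for the moment, N m; "grip_width": opening from 0.0 (shut) to 1.0 (fully open); "grip_force": force on a finger pad.
Only numpy, scipy, OpenCV 4.12 (cv2) and the standard library are available. Lean on these libraries where they do the work, as an engineer would, in place of code of your own. Each camera call takes 0.05 s, during which the arm holds its last target. There are 200 camera calls.

## Task

The wooden jewellery box on the display table has a secret drawer: one of the four dark tiles let into its top is a sprung catch, the others are only inlay and do not give. Feel over the tiles with the fingertips, find the one that gives and press it down until the drawer springs out at the front, then take the hand away. Grasp nothing, do not lean hard on anything, and leave the gift box, the stack of coasters and the two bangles beside it where they lie.

Things in the scene. Friction and masses are not known exactly. Their poses are not given: they have to be found in the camera images.
- jewel_box: Light wooden box, 100 (x) x 200 (y) x 50 (z) mm, fixed to the table; origin at the centre of its underside, z up. Its front (own -x) is the plain drawer front, no handle. The flat top, 50 mm up, has a row of four identical square dark tiles, 40 mm, along own y at x = 0, each in a 41 mm hole and 1.5 mm below the top. One is the catch (which one varies and cannot be seen); the others are rigid.
- tile_1 (a point): Centre of the upper face of the tile at own y = -72 mm of the box, 48.5 mm above the table, axes as the box's. It marks the place in the row; it does not sink with the tile.
- tile_2 (a point): The same for the tile at y = -24 mm.
- tile_3 (a point): The same for the tile at y = +24 mm.
- tile_4 (a point): The same for the tile at y = +72 mm.
- catch (a joint): How far the sprung tile is pressed down (m): 0 at rest, 0.005 fully down. It starts to give at 2 N, is fully down at 4.5 N, springs back when released, and lets the drawer go when pressed by about 0.0035 or more. The joint tells nothing of which tile it is.
- drawer (a joint): How far the drawer stands out of the box's front (m): 0 shut and latched, 0.035 fully out. A spring drives it out in about half a second once the catch lets it go; keep the catch down until then. The drawer stays out.
- gift_box: Bystander: small green square gift box with a pale band, 70 x 70 x 36 mm, loose on the table, nearer the robot and to the right of the jewellery box. Origin at the centre of its underside.
- coaster_stack: Bystander: round stack of coasters in a clear bag, about 105 mm across, 44 mm high, loose on the table to the right of the gift box. Origin at the centre of its underside.
- bangle_cream: Bystander: cream bangle, 55 mm across, 7 mm high, lying loose just behind the jewellery box. Origin at the centre of its underside.
- bangle_orange: Bystander: orange bangle, 54 mm across, 6 mm high, lying loose just behind the jewellery box, to the left of the cream one. Origin at the centre of its underside.
- glass_jar: Obstacle: fixed glass jar of beads, right of the jewellery box: a bowl about 185 mm wide and 190 mm high on a 230 mm round foot, centred at about x = 0.55, y = 0.035; its thin handle stands higher. Nothing to do with it.
- art_prints: Obstacle: fixed wooden easel rack with leaning prints, up to 480 mm high, at the right end of the table, from x = 0.38 and y = -0.38 outward to the right. Fern planter (about 250 mm, the plant higher) between it and the jar. Bring the arm round on the robot's side of them.

How it is judged (in metres and radians):
On the way:
1. the sprung tile is pressed down (value of joint catch above 0.003 m), for 0.1 s.
At the end, for the whole second after the job is handed in: The drawer stands out of the box by more than 28 mm, the catch tile has sprung back (less than 1 mm down), and the gift box, the coasters and both bangles lie within 20 mm of where they were (value of joint drawer above 0.028 m and value of joint catch below 0.001 m and distance of each of gift_box, coaster_stack, bangle_cream, bangle_orange from where it was at the start of the episode below 0.02 m); the robot touches nothing.
It fails at once if the robot leaned on something with more than 50 N (contact force between any of the fingers, the arm and anything else above 50 N).
It fails at once if the gift box was moved or lifted (distance of gift_box from where it was at the start of the episode above 0.03 m).
It fails at once if the coasters were moved or lifted (distance of coaster_stack from where it was at the start of the episode above 0.03 m).
It fails at once if the cream bangle was moved or lifted (distance of bangle_cream from where it was at the start of the episode above 0.03 m).
It fails at once if the orange bangle was moved or lifted (distance of bangle_orange from where it was at the start of the episode above 0.03 m).
It also fails if it takes over 58 s, if anything falls off the work surface, if the arm or the gripper's body presses on something with over 40 N, if the wrist force passes 120 N, or if a joint passes its speed limit or range.

## Working session

There is one attempt and no reset: what is moved stays moved. The work goes in short steps, Python scripts to look and compute and a shell command to move; the robot and the scene stay as the last step left them, time stands still between calls to the robot, and variables do not carry over. Pictures are saved under pics/ and viewed, at most 10 in all, crops included, and the job is handed in when it is done.

```bash
ls; mkdir -p pics
python3 - <<'E'
from rig import ctrl, cams
import cv2
s=ctrl.sense();print(s['time_s'],s['eef_pos'],s['ee_rot'],s['force'],s['grip_width'])
for n in("scene","top"):
    cv2.imwrite(f'pics/{n}0.png',cams.capture(n)[:,:,::-1]);print(cams.calibration(n))
E
```

```text
pics
rig.py
steer.py
0.0 [ 137.89230481 -506.51523934  404.13521804] [-6.57462125e-04  9.91185626e-01  1.32478749e-01  6.53047555e-05] [-0.39702503  1.37629219  0.06195022] 0.9992732079978827
{'fx': 569.7941502433926, 'fy': 569.7941502433926, 'cx': 313.9651912635282, 'cy': 244.23037072665528, 'position': array([-874.04282727, -986.4479333 ,  792.95766949]), 'attitude': array([-0.47617025,  0.73771542, -0.39397669,  0.27169875])}
{'fx': 602.1264372004304, 'fy': 602.1264372004304, 'cx': 319.008599494526, 'cy': 237.0033425522317, 'position': array([ 396.1504287 , -101.55470343, 1571.51603549]), 'attitude': array([ 0.03331349, -0.70000007,  0.71276186, -0.02933675])}
```

View pics/top0.png

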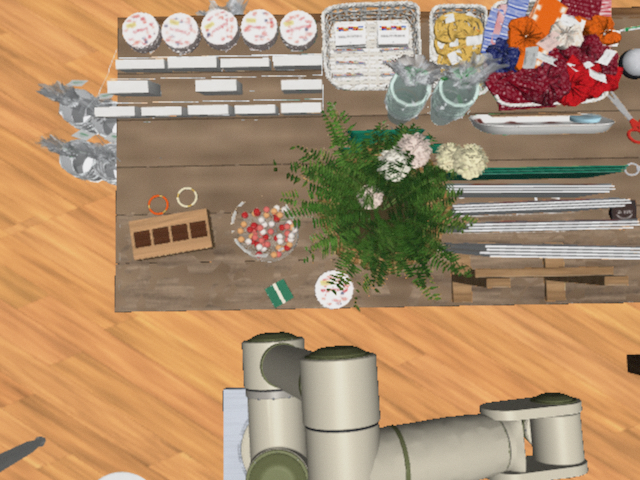

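View pics/scene0.png

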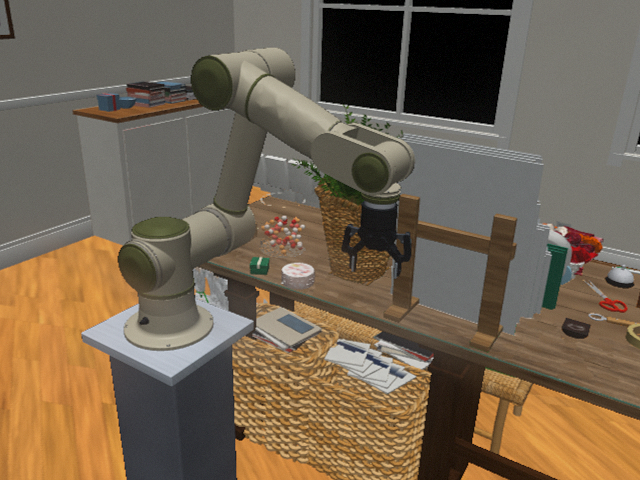

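The top view shows the jewellery box at about (170,234). Its four dark tiles run from (142,239) to (199,230). The bangles are above it at (158,204) and (187,197), the jar is at (266,230), the gift box at (279,292) and the coasters at (334,289). The scene view shows the arm to the right, above the table in front of the easel; the box is hidden there.

```bash
cat > h.py <<'E'
from rig import ctrl, cams
import cv2, numpy as np
from scipy.spatial.transform import Rotation as R
def q(a): return R.from_quat(np.r_[a[1:],a[0]])
def ray(n,uv,z):
    c=cams.calibration(n)
    d=q(c['attitude']).apply([(uv[0]-c['cx'])/c['fx'],(uv[1]-c['cy'])/c['fy'],1])
    return c['position']+d*(z-c['position'][2])/d[2]
E
python3 - <<'E'
from h import *
im=cv2.imread('pics/top0.png');o=(120,195);c=im[195:270,120:225]
b=c.astype(int).sum(2)
m=((b<190)).astype(np.uint8)
n,l,st,ce=cv2.connectedComponentsWithStats(m,connectivity=4)
for i in range(1,n):
    if st[i,4]>60: print(st[i],ce[i]+o,ray('top',ce[i]+o,48.5))
# box: light wood
hsv=cv2.cvtColor(c,cv2.COLOR_BGR2HSV)
print(hsv[52,20],hsv[30,95],hsv[10,10])
m=((hsv[:,:,2]>125)&(hsv[:,:,1]>90)&(hsv[:,:,0]<20)).astype(np.uint8)
n,l,st,ce=cv2.connectedComponentsWithStats(m)
k=1+st[1:,4].argmax();cs=cv2.findContours((l==k).astype(np.uint8),0,2)[0]
r=cv2.minAreaRect(max(cs,key=cv2.contourArea))
print(r); print([ray('top',p+o,50).round(1) for p in cv2.boxPoints(r)])
cv2.imwrite('pics/crop.png',cv2.resize(c,None,fx=6,fy=6,interpolation=cv2.INTER_NEAREST))
s=ctrl.sense();print(q(s['ee_rot']).as_matrix().round(3))
E
```

```text
[ 70  26  17  17 209] [198.01913876 229.01435407] [557.62980235 213.40742663  48.5       ]
[ 52  29  16  17 202] [179.24752475 232.11386139] [550.58163126 261.23677609  48.5       ]
[ 33  33  16  16 194] [160.75773196 235.39690722] [543.05481719 308.32080623  48.5       ]
[ 15  36  16  16 201] [141.99502488 238.69651741] [535.50276985 356.07287024  48.5       ]
[ 14 120 147] [ 15  83 141] [ 14  81 145]
((47.83784103393555, 28.527023315429688), (61.48521423339844, 80.39110565185547), 80.53767395019531)
[array([636.1, 404.7,  50. ]), array([666.4, 201.8,  50. ]), array([510.3, 176.2,  50. ]), array([480.4, 377.4,  50. ])]
[[ 0.965  0.263 -0.   ]
 [ 0.263 -0.965  0.001]
 [ 0.    -0.001 -1.   ]]
```

View pics/crop.png

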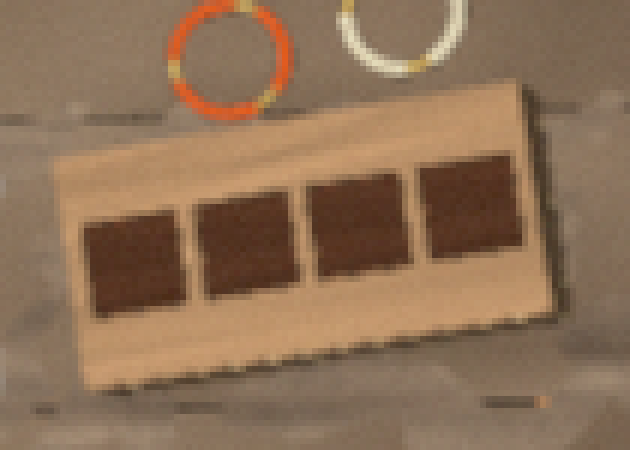

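Tile spacing comes out at 48.3, 47.7 and 48.3 mm against 48 expected, and the box yaw is about +0.154 rad. I'll close the fingers and swing round on the robot's side of the obstacles.

The manual's scale: shifts go in shares of 400 mm and turns go in shares of pi/2 rad. Converting my numbers, -309 mm / 400 = -0.7725, -271 mm / 400 = -0.6775.

```bash
python3 steer.py '{"x":[0.055, 0.1075, 0.1625, 0.2175, 0.3, 0.385, 0.47, 0.5525], "y":[-0.1, -0.1975, -0.2975, -0.3975, -0.49, -0.585, -0.6775, -0.7725], "z":[0, 0, 0, 0, 0, 0, 0, 0], "ax":[0, 0, 0, 0, 0, 0, 0, 0], "ay":[0, 0, 0, 0, 0, 0, 0, 0], "az":[0, 0, 0, 0, 0, 0, 0, 0]}' 0.0 20
```

```text
time_s: 0.9
eef_pos: [269.4, -149.9, 404.7]
ee_rot: [0.0, 0.991, 0.132, 0.0]
force: [1.4, -0.5, 0.7]
grip_width: -0.001
grip_force: 0.0
```

Converted, -298 mm / 400 = -0.745, -258 mm / 400 = -0.645.

```bash
python3 steer.py '{"x":[0.0425, 0.085, 0.1275, 0.17, 0.205, 0.2375, 0.2725, 0.3075], "y":[-0.085, -0.17, -0.2575, -0.3425, -0.4425, -0.545, -0.645, -0.745], "z":[0, 0, 0, 0, 0, 0, 0, 0], "ax":[0, 0, 0, 0, 0, 0, 0, 0], "ay":[0, 0, 0, 0, 0, 0, 0, 0], "az":[0, 0, 0, 0, 0, 0, 0, 0]}'
```

```text
time_s: 1.7
eef_pos: [309.2, 170.0, 404.7]
ee_rot: [0.0, 0.991, 0.133, 0.0]
force: [1.2, -1.3, -0.1]
grip_width: 0.003
grip_force: 0.0
```

Converted, 267 mm / 400 = 0.6675, -120 mm / 400 = -0.3, 0.112 rad / 1.5708 = 0.0713.

```bash
python3 steer.py '{"x":[0.095, 0.19, 0.2875, 0.3825, 0.4775, 0.5725, 0.6675, 0.6675], "y":[-0.0425, -0.085, -0.1275, -0.17, -0.215, -0.2575, -0.3, -0.3], "z":[0.03, 0.0625, 0.1, 0.1375, 0.175, 0.2125, 0.25, 0.325], "ax":[0, 0, 0, 0, 0, 0, 0, 0], "ay":[0, 0, 0, 0, 0, 0, 0, 0], "az":[0.0102, 0.0204, 0.0306, 0.0407, 0.0509, 0.0611, 0.0713, 0.0713]}'
python3 - <<'E'
from h import *
s=ctrl.sense();r=q(s['ee_rot']).as_matrix();p=np.array(s['eef_pos'])
print(r.round(3),p,s['force'],s['joints'])
for t in([557.6,213.4],[550.6,261.2],[543.1,308.3],[535.5,356.1]): print((r.T@np.array([t[0]-p[0],t[1]-p[1],0])).round(1))
cv2.imwrite('pics/t1.png',cv2.resize(cams.capture('top')[150:320,70:340,::-1],None,fx=2.5,fy=2.5))
E
```

```text
time_s: 2.5
eef_pos: [538.5, 356.1, 274.6]
ee_rot: [-0.001, 0.997, 0.077, 0.003]
force: [-0.5, 0.3, -0.9]
grip_width: -0.005
grip_force: 0.0
[[ 0.988  0.153  0.005]
 [ 0.153 -0.988  0.002]
 [ 0.005 -0.002 -1.   ]] [538.46744045 356.09587286 274.64044662] [-0.48257537  0.2514724  -0.87896862] [4.03114745e-01 6.90559380e-01 1.25867454e+00 2.58578739e-04
 1.18666007e+00 1.81972889e+00]
[ -3.  143.9  -0.3]
[-2.6 95.6 -0.2]
[-2.8 47.9 -0.1]
[-2.9 -0.5 -0. ]
```

View pics/t1.png

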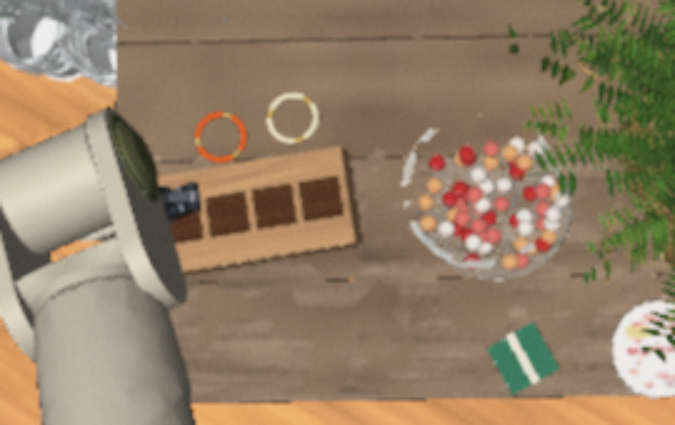

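The view shows the closed gripper above tile 4, at about (180,205) in the crop. The box and bystanders have not moved. I'll lower the hand.

Converted, 48 mm / 400 = 0.12, 44 mm / 400 = 0.11.

```bash
python3 steer.py '{"x":[-0.0025, -0.005, -0.0075, -0.0075, -0.0075, -0.0075, -0.0075, -0.0075], "y":[0, 0, 0, 0, 0, 0, 0, 0], "z":[0.025, 0.05, 0.075, 0.095, 0.11, 0.12, 0.12, 0.12], "ax":[0, 0, 0, 0, 0, 0, 0, 0], "ay":[0, 0, 0, 0, 0, 0, 0, 0], "az":[0, 0, 0, 0, 0, 0, 0, 0]}'
```

```text
time_s: 3.35
eef_pos: [532.9, 353.5, 227.0]
ee_rot: [-0.0, 0.997, 0.077, 0.0]
force: [0.3, -1.0, 1.1]
grip_width: 0.0
grip_force: 0.0
```

```bash
python3 steer.py '{"x":[0.0075, 0.0075, 0.0075, 0.0075, 0.0075, 0.0075], "y":[-0.005, -0.005, -0.005, -0.005, -0.005, -0.005], "z":[0.0025, 0.005, 0.0075, 0.0088, 0.01, 0.01], "ax":[0, 0, 0, 0, 0, 0], "ay":[0, 0, 0, 0, 0, 0], "az":[0, 0, 0, 0, 0, 0]}'; python3 steer.py '{"x":[0, 0, 0], "y":[0, 0, 0], "z":[0.0013, 0.0025, 0.0025], "ax":[0, 0, 0], "ay":[0, 0, 0], "az":[0, 0, 0]}';python3 steer.py '{"x":[0, 0, 0], "y":[0, 0, 0], "z":[0.0013, 0.0025, 0.0025], "ax":[0, 0, 0], "ay":[0, 0, 0], "az":[0, 0, 0]}'
```

```text
time_s: 3.95
eef_pos: [535.5, 355.9, 222.6]
ee_rot: [0.0, 0.997, 0.077, -0.0]
force: [0.0, 0.0, -0.3]
grip_width: -0.0
grip_force: 0.0
time_s: 4.25
eef_pos: [535.5, 356.0, 222.0]
ee_rot: [-0.0, 0.997, 0.077, 0.0]
force: [-0.5, -1.1, 3.0]
grip_width: 0.003
grip_force: 1.1
time_s: 4.55
eef_pos: [535.5, 356.0, 220.9]
ee_rot: [-0.0, 0.997, 0.077, 0.0]
force: [-1.9, -0.9, 5.0]
grip_width: 0.003
grip_force: 2.1
```

Converted, 0.5 mm / 400 = 0.0013.

```bash
for i in 1 2 ; do python3 steer.py '{"x":[0, 0], "y":[0, 0], "z":[0.0013, 0.0013], "ax":[0, 0], "ay":[0, 0], "az":[0, 0]}'; done
```

```text
time_s: 4.75
eef_pos: [535.5, 356.0, 220.3]
ee_rot: [-0.0, 0.997, 0.077, 0.0]
force: [-2.0, -0.9, 4.3]
grip_width: -0.0
grip_force: 2.1
time_s: 4.95
eef_pos: [535.5, 355.9, 219.7]
ee_rot: [-0.0, 0.997, 0.077, 0.0]
force: [-1.4, -0.4, 4.5]
grip_width: -0.003
grip_force: 2.2
```

```bash
for i in 1 2 3; do python3 steer.py '{"x":[0, 0], "y":[0, 0], "z":[0.0013, 0.0013], "ax":[0, 0], "ay":[0, 0], "az":[0, 0]}'; done | grep -E "eef|force"
```

```text
eef_pos: [535.5, 356.0, 219.2]
force: [-0.4, 0.6, 4.5]
grip_force: 2.2
eef_pos: [535.5, 356.0, 218.5]
force: [-0.3, 0.2, 4.1]
grip_force: 1.7
eef_pos: [535.5, 356.0, 218.1]
force: [-0.1, -0.3, 2.7]
grip_force: 1.8
```

Tile 4 gives: the tip has sunk about 3.5 mm with only 4 N or so. I'll press a little further and hold while the drawer comes out.

Converted, 0.5 mm / 400 = 0.0013.

```bash
for i in 1 2 3; do python3 steer.py '{"x":[0, 0], "y":[0, 0], "z":[0.0013, 0.0013], "ax":[0, 0], "ay":[0, 0], "az":[0, 0]}'; done | grep -E "eef|force"
python3 - <<'E'
from h import *
cv2.imwrite('pics/t2.png',cv2.resize(cams.capture('top')[150:320,70:340,::-1],None,fx=2.5,fy=2.5))
E
```

```text
eef_pos: [535.5, 356.0, 217.7]
force: [-0.6, -0.3, 2.6]
grip_force: 1.9
eef_pos: [535.5, 356.0, 217.2]
force: [-0.7, -0.5, 4.3]
grip_force: 2.1
eef_pos: [535.5, 356.0, 217.0]
force: [-1.5, -0.9, 5.2]
grip_force: 3.0
```

View pics/t2.png

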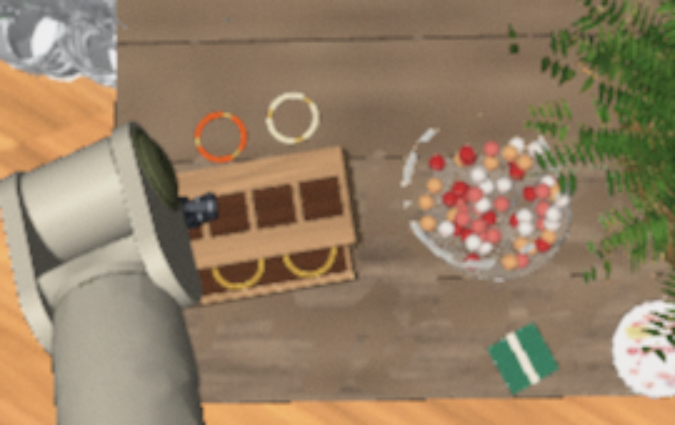

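The drawer is out: its edge runs from (205,300) to (355,275) in the crop, with gold bangles inside. I'll hold briefly, then lift straight up.

Converted, -150 mm / 400 = -0.375, -140 mm / 400 = -0.35.

```bash
python3 steer.py '{"x":[0, 0, 0], "y":[0, 0, 0], "z":[0, 0, 0], "ax":[0, 0, 0], "ay":[0, 0, 0], "az":[0, 0, 0]}' >/dev/null; python3 steer.py '{"x":[0, 0, 0, 0, 0, 0, 0, 0], "y":[0, 0, 0, 0, 0, 0, 0, 0], "z":[-0.0075, -0.02, -0.04, -0.075, -0.125, -0.2, -0.275, -0.35], "ax":[0, 0, 0, 0, 0, 0, 0, 0], "ay":[0, 0, 0, 0, 0, 0, 0, 0], "az":[0, 0, 0, 0, 0, 0, 0, 0]}'; python3 steer.py '{"x":[-0.075, -0.15, -0.225, -0.3, -0.375, -0.375, -0.375], "y":[0, 0, 0, 0, 0, 0, 0], "z":[-0.025, -0.05, -0.075, -0.1, -0.125, -0.125, -0.125], "ax":[0, 0, 0, 0, 0, 0, 0], "ay":[0, 0, 0, 0, 0, 0, 0], "az":[0, 0, 0, 0, 0, 0, 0]}'
python3 - <<'E'
from h import *
a=cv2.imread('pics/top0.png')
b=cams.capture('top')[:,:,::-1]
cv2.imwrite('pics/t3.png',cv2.resize(b[150:320,70:370],None,fx=2.5,fy=2.5))
s=ctrl.sense();print(s['dq'],s['force'])
E
```

```text
time_s: 7.3
eef_pos: [535.2, 355.9, 358.9]
ee_rot: [-0.0, 0.997, 0.077, 0.0]
force: [1.0, 0.7, -1.0]
grip_width: 0.001
grip_force: 0.0
time_s: 8.0
eef_pos: [387.0, 333.0, 407.7]
ee_rot: [-0.0, 0.997, 0.077, 0.001]
force: [0.3, -0.2, 0.6]
grip_width: 0.0
grip_force: 0.0
[-0.00774419  0.02402517 -0.00589073  0.00033527 -0.0010793  -0.00169011] [0.88804841 0.03667772 0.05062425]
```

View pics/t3.png

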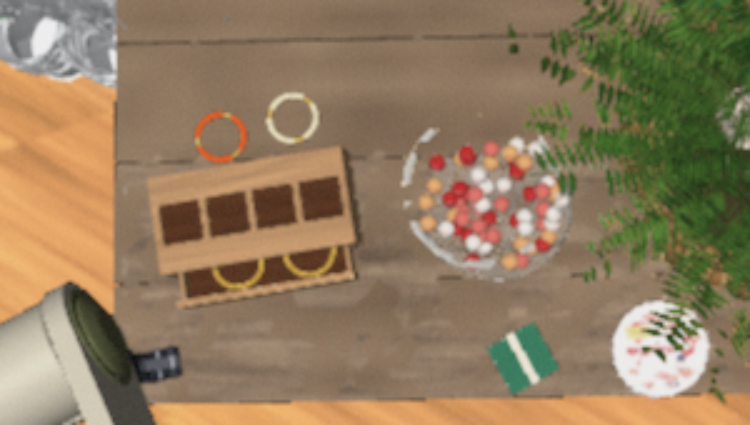

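The drawer stands fully out, from about (180,285) to (353,260) in the crop. The bystanders are where they were and the hand is clear, so I'm handing in.

```bash
python3 -c "
from rig import ctrl, cams
print(ctrl.finish_job())"
```

```text
the job is handed in; nothing more can be done
None
```

Tile 4 was the sprung catch: I pressed it with about 5 N and the drawer sprang out. The hand is clear, the bystanders look unmoved in the last picture, and the job is handed in, though no verdict was returned.

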